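# Walk a die block round and seat it against the fence

### The arm

A 7-joint arm with a two-finger parallel gripper is mounted at the origin on the work surface. World frame = base frame: x ahead of the robot, y to its left, z up, the work surface at z = 0. Lengths are in m, angles in rad, forces in N, time in s.
With the tool pointing down it reaches from about 0.4 to 0.875 m from the base axis. Payload 19.3 kg.
Tool frame: the origin (TCP) lies on the front face of the gripper's body, between the roots of the fingers; the fingertips stand 73 mm ahead of it and the grasp point (between the pads) lies 54 mm ahead of it; z points along the fingers, y is the direction in which the jaws open and shut (so a half turn about z gives the same grasp; the last joint's range is limited). The gripper opens to 85 mm and grips with 20 to 120 N. Pads are 22 mm wide; open, the fingers measure 114 mm over their backs; the gripper's body (76 mm by 85 mm) begins 54 mm behind the grasp point. The pads swing forward as they close: fully open they stand 13 mm farther back than shut.
Start: joints at [1.226, 0.521, -0.036, 1.599, 0.021, 1.021, -0.113], TCP at [0.17, -0.602, 0.304] pointing down, gripper open.
Joint ranges: [-2.91, 2.91], [-0.3, 2.13], [-1.5, 1.42], [0.17, 2.43], [-1.26, 4.41], [0.16, 1.93], [-2.52, 2.52]. Speed limits (rad/s): [1.89, 1.89, 2.39, 2.39, 3.01, 3.01, 3.01].

### API

Orientations are given as [roll, pitch, yaw] about the fixed x, y, z axes, in that order (R = Rz(yaw) Ry(pitch) Rx(roll)).
In Python, from workcell import bot gives the robot as it stands.
- The arm moves only by the shell command python3 -m crank 'ROWS' [OPENING] [FORCE]. ROWS is a JSON object of lists of equal length, an entry for each row: "travel": the shift along the world's x, y, z in cm, a list of three; "rot": the turn, a rotation vector about the world's x, y, z in degrees, a list of three. A call has 1 to 8 rows; each row is the pose to reach, as a shift and turn from the pose commanded when the call began; what a row does not reach only later rows make up. A row lasts 1/10 s, in which the tool goes at most 50 mm and 8.59 degrees, less where a joint would pass 70% of its speed; a pose out of reach is approached as far as the arm can. A call with a gripper value outside its range is refused whole. OPENING is the opening, from -1 (shut) to 1 (fully open), so that 0 is half open, set as the call begins (- or left out, the last holds). The fingers move at their own pace and stop on an object; FORCE is the grip in N (left out, the last holds). Time passes only in rows, so rows that repeat a pose let the fingers close. It gives the time, the measured TCP pose, the force and the opening at its end, in the units of the state.
- bot.observe(): the state, without advancing time (a new reading comes with each control period).
- bot.grab_frame(name): name is "scene" or "top" or "wrist"; returns the picture (384x512x3 uint8, red, green, blue); there is no depth.
- bot.camera_model(name): a dict with "fx", "fy", "cx", "cy" (pixels), "k1" (the pictures are not rectified: a ray, as slopes to the right and down, at radius r is drawn at 1 + k1 r^2 times it, then the intrinsics apply), "R" (3x3) and "t" (3): a world point X has camera coordinates R X + t. Camera axes: x right, y down, z forward; pixel columns grow to the right and rows downward; lengths in m; the calibration is good to about 2 mm. A picture is of the moment at which its call begins: read the wrist's pose just before it. camera_model takes no time and is no camera call; for the wrist camera it gives the pose at the moment of the call.
- bot.job_done(): hands the job in, once; it reports no verdict.
Trained networks look in the newest picture that a camera, given by its name, has taken for a name from the list of things; names that differ only in an ending like _2 or _b are one class to them, and where a whole thing is asked for, a point or a joint stands for the part that bears it (a point fixed in the world has none). Each returns a list of dicts, best first, with "conf" (0 to 1); they miss things now and then, are a little off and sometimes report something else, mostly with a low value. They report only what shows in the picture. A call takes as long as a camera call. They do not tell look-alikes from the thing itself.
- bot.silhouettes(camera, thing): "pixels" (384x512 bool, what is visible of it) and "box" ([centre column, centre row, width, height] in pixels, round what is visible of it).
The state is a dict: "clock": time; "qpos": joint angles; "qd": joint speeds; "joint_efforts": joint torques, N m; "position": TCP position; "tool_rot": TCP orientation; "force": force on the tool from outside, world axes, zero at the start; "moment": the same for the moment, N m; "grip_width": finger opening in m.
Only numpy, scipy, OpenCV 4.12 (cv2) and the standard library are available. Lean on these libraries where they do the work, as an engineer would, in place of code of your own. Each camera call takes 0.05 s, during which the arm holds its last target.

### The job

Walk the heavy aluminium die block round on the spot, pushing its corners in turn with the fingers, until one of its two long sides squarely faces the steel fence; while it turns it must stay clear of the fence and its middle must keep within 40 mm of where it started. Then push it straight in until that long side lies flush on the fence. Do not lift or tip the block, and leave the other things on the plate and bench where they are.

Things in the scene. Friction and masses are not known exactly. Their poses are not given: they have to be found in the camera images.
- block: bare-aluminium die block 95 x 135 x 28 mm (own x, y, z), about 0.9 kg, loose on the plate; dark bolt holes and bore marked on its flat top. Origin: centre of its underside; y runs along its long sides, which are the faces at x = +-47.5 mm; either may go to the fence. Starts turned 50 to 90 degrees off, either way. Too wide to grip; slides under a sideways push of roughly 3 to 8 N
- fence: plain steel bar 25 x 360 x 28 mm (own x, y, z) fixed upon the plate along its far edge. Origin: centre of its underside, level with the plate's top; y along the bar, x away from the robot. The block goes against the near face, x = -12.5 mm; flush, its centre is at x = -60 mm. The block's centre starts 155 to 200 mm short of the origin, within 50 mm of the bar's middle
- plate: the grey set-up plate fixed to the bench, 340 x 500 x 12 mm (own x, y, z), with three dark flush strips along y; its flat top is 12 mm above the bench. Origin: centre of its underside, x away from the robot, the fence's axes are parallel to its own (fence origin at x = 142.5 mm)
- pin: bystander: brass headed locating pin, 28 mm wide, 38 mm tall, upright on the plate near its left edge (+y). Origin: centre of its underside
- step_clamp: bystander: dark steel stepped clamp block 40 x 25 x 30 mm on the plate near its right edge (-y). Origin: centre of its underside
- collar: bystander: steel collar 34 mm across, 14 mm high, lying on the plate near its left edge, nearer the robot than the pin. Origin: centre of its underside
- hammer: bystander: hammer lying on the bench to the left of the plate. Origin: underside, on the tool's line
- screwdriver: bystander: screwdriver lying on the bench to the right of the plate. Origin: underside, on the tool's line
- wrench: bystander: wrench lying on the bench to the right of the plate. Origin: underside, on the tool's line
Mind the look-alikes: they are no part of the job. What is meant by the block is not blue, and is the smaller of those in its own colour.

How it is judged:
On the way:
1. the block has been turned on the spot: a long side faces the fence within 0.15 rad while the block is still more than 12 mm short of it (angle between the y axis of block and the y axis of fence, either way round below 0.15 rad and x of block in the frame of fence below -0.072 m), for 0.2 s.
At the end, for the whole second after the job is handed in: The block rests flat on the plate, still, with a long side on the fence: parallel within 0.04 rad, centre within 3.5 mm of the flush distance, and all of that side on the bar (centre within 110 mm of the bar's middle) (angle between the y axis of block and the y axis of fence, either way round below 0.04 rad and x of block in the frame of fence between -0.0635 and -0.055 m and y of block in the frame of fence between -0.11 and 0.11 m and height (world z) of block between 0.009 and 0.015 m and angle between block's own z axis and vertical below 0.03 rad and linear speed of block below 0.01 m/s); the robot touches nothing.
It fails at once if the block is lifted more than 6 mm or tipped more than 0.1 rad (height (world z) of block above 0.018 m or angle between block's own z axis and vertical above 0.1 rad).
It fails at once if the block touches the fence while more than 0.26 rad askew (contact force between block and fence above 1 N and angle between the y axis of block and the y axis of fence, either way round above 0.26 rad).
It fails at once if the block's middle strays more than 40 mm from its start while the block is still more than 0.26 rad askew (distance of block from where it was at the start of the episode above 0.04 m and angle between the y axis of block and the y axis of fence, either way round above 0.26 rad).
It fails at once if a bystander is moved more than 15 mm (distance of any of pin, step_clamp, collar, hammer, screwdriver, wrench from where it was at the start of the episode above 0.015 m).
It also fails if it takes over 58 s, if anything falls off the work surface, if the arm or the gripper's body presses on something with over 40 N, if the wrist force passes 120 N, or if a joint passes its speed limit or range.

## Working session

There is one attempt and no reset: what is moved stays moved. The work goes in short steps, Python scripts to look and compute and a shell command to move; the robot and the scene stay as the last step left them, time stands still between calls to the robot, and variables do not carry over. Pictures are saved under pics/ and viewed, and the job is handed in when it is done.

```bash
ls; mkdir -p pics
python3 - <<'E'
from workcell import bot
import cv2
s=bot.observe()
print({k:s[k] for k in ('clock','position','tool_rot','force','grip_width')})
for n in ('scene','top'):
    im=bot.grab_frame(n); cv2.imwrite(f'pics/{n}0.png',cv2.cvtColor(im,cv2.COLOR_RGB2BGR))
    m=bot.camera_model(n);print(n,m)
    r=bot.silhouettes(n,'block')
    for d in r: print(d['conf'],d['box'],d['pixels'].sum())
E
```

```text
pics
{'clock': 0.0, 'position': array([ 0.16952603, -0.60131651,  0.30332363]), 'tool_rot': array([-3.14046482e+00,  3.87246473e-05,  2.74826208e-01]), 'force': array([-0.03803433,  0.57361575,  0.84588085]), 'grip_width': 0.08547494028321817}
scene {'fx': 368.1970557029339, 'fy': 368.1970557029339, 'cx': 253.08641208175476, 'cy': 190.34843704955878, 'k1': -0.009657566775792999, 'R': array([[ 0.86950321,  0.49344679, -0.02178158],
       [ 0.2626484 , -0.49926018, -0.82568462],
       [-0.4183061 ,  0.71221453, -0.56371134]]), 't': array([-0.43546615, -0.07136555,  1.38881439])}
0.94 [260.1, 207.2, 56.1, 34.7] 1155
0.69 [139.2, 228.9, 76.3, 44.8] 2522
0.64 [229.2, 156.8, 35.4, 26.5] 617
top {'fx': 396.2315830145928, 'fy': 396.2315830145928, 'cx': 254.54520805134868, 'cy': 193.57036043206296, 'k1': -0.13748098214306773, 'R': array([[ 0.00552255, -0.99977681, -0.0203918 ],
       [-0.99455562, -0.00336937, -0.10415262],
       [ 0.10406067,  0.02085597, -0.99435225]]), 't': array([0.01325907, 0.51667662, 1.04567739])}
0.92 [353.1, 292.1, 69.9, 81.9] 3497
0.88 [170.5, 288.4, 53.0, 63.0] 1885
0.65 [262.2, 193.6, 39.2, 54.8] 1786
```

View pics/top0.png

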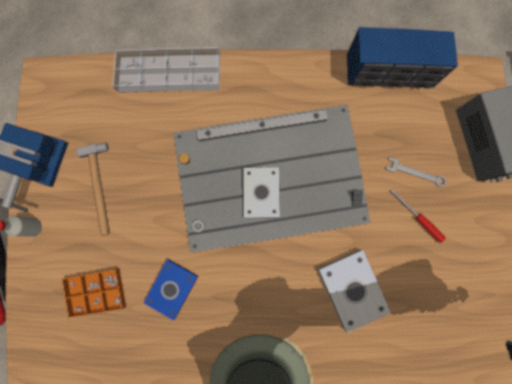

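View pics/scene0.png

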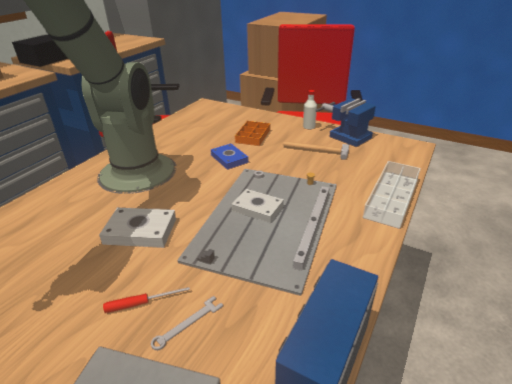

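Candidates in the top view are the aluminium block on the plate (262,193), the larger aluminium block on the bench (353,292), and the blue block (170,288). I choose (262,193): it isn't blue, it's the smaller of the two aluminium ones, and it lies on the plate. Next I'll check it in a crop and fit the poses.

```bash
cat > h.py <<'E'
from workcell import bot
import numpy as np, cv2
from scipy.optimize import minimize
def proj(m,X):
    c=np.asarray(X)@np.array(m['R']).T+np.array(m['t']); s=c[:,:2]/c[:,2:]
    s=s*(1+m['k1']*(s**2).sum(1,keepdims=True))
    return s*[m['fx'],m['fy']]+[m['cx'],m['cy']]
def box(p,dims,z0):
    x,y,a=p; X=np.array([[i*dims[0]/2,j*dims[1]/2,k*dims[2]] for i in(-1,1) for j in(-1,1) for k in(0,1)])
    R=np.array([[np.cos(a),-np.sin(a)],[np.sin(a),np.cos(a)]])
    return np.c_[X[:,:2]@R.T+[x,y],X[:,2]+z0]
def sil(m,p,dims,z0,S=8):
    h=cv2.convexHull((proj(m,box(p,dims,z0))*1).astype(np.float32))
    o=np.zeros((384*4,512*4),np.uint8)
    cv2.fillConvexPoly(o,np.round((h*4+1.5)*16).astype(np.int32),255,shift=4)
    return cv2.resize(o,(512,384),interpolation=cv2.INTER_AREA)/255.
def fit(views,p0,dims,z0,steps=(.01,.01,.1)):
    def f(p): 
        return sum(np.abs(sil(m,p,dims,z0)-k).sum()/k.sum() for m,k in views)
    best=None
    for da in (-.25,0,.25):
        q=np.array(p0)+[0,0,da]
        sx=np.vstack([q]+[q+np.eye(3)[i]*steps[i] for i in range(3)])
        r=minimize(f,q,method='Nelder-Mead',options=dict(initial_simplex=sx,maxiter=150,xatol=1e-4,fatol=1e-4))
        if best is None or r.fun<best.fun: best=r
    return best.x,best.fun
def unproj(m,uv,z):
    from scipy.optimize import fsolve
    return fsolve(lambda q: proj(m,[[q[0],q[1],z]])[0]-uv,[.5,0])
E
python3 - <<'E'
from h import *
im=bot.grab_frame('top'); m=bot.camera_model('top')
cv2.imwrite('pics/crop0.png',cv2.resize(cv2.cvtColor(im[95:260,160:380],cv2.COLOR_RGB2BGR),None,fx=3.5,fy=3.5,interpolation=cv2.INTER_CUBIC))
ms=bot.camera_model('scene')
P=np.array([unproj(m,uv,.012) for uv in [(175,133),(347,106),(368,221),(189,250)]]);print(P,P.mean(0))
sb=[d for d in bot.silhouettes('top','block') if abs(d['box'][0]-262)<15][0]
kb=sb['pixels'].astype(float)
c=unproj(m,sb['box'][:2],.04)
out={}
bot.grab_frame('scene');ss=[d for d in bot.silhouettes('scene','block') if abs(d['box'][0]-260)<15]
for n,v in (('top',[(m,kb)]),('both',[(m,kb)]+[(ms,d['pixels'].astype(float)) for d in ss[:1]])):
  for a in (-1.57,):
    print('block',n,fit(v,[c[0],c[1],a],(.095,.135,.028),.012))
for th,dims,z0 in (('fence',(.025,.36,.028),.012),('plate',(.34,.5,.012),0)):
  bot.grab_frame('top');d=bot.silhouettes('top',th)[:1]
  bot.grab_frame('scene');e=bot.silhouettes('scene',th)[:1]
  for n,v in (('t',[(m,x['pixels'].astype(float)) for x in d]),('both',[(m,x['pixels'].astype(float)) for x in d]+[(ms,x['pixels'].astype(float)) for x in e])):
    print(th,d[0]['box'],n,fit(v,list(unproj(m,d[0]['box'][:2],.03))+[.15],dims,z0))
bot.grab_frame('top')
for th in ('pin','step_clamp','collar'):
  d=bot.silhouettes('top',th)[0];print(th,d['conf'],d['box'],unproj(m,d['box'][:2],.03))
print(bot.observe()['clock'])
E
```

```text
[[ 0.68965942  0.24183048]
 [ 0.76910047 -0.24532238]
 [ 0.44358787 -0.29585525]
 [ 0.36255152  0.19416328]] [ 0.56622482 -0.02629597]
block top (array([ 0.52063846, -0.00197973, -1.5626647 ]), np.float64(0.027351672238957483))
block both (array([ 0.51989196, -0.00225751, -1.54625449]), np.float64(0.11279569704793975))
fence [263.6, 126.2, 129.3, 29.6] t (array([ 0.70714797, -0.00209041,  0.15888174]), np.float64(0.07354015578834273))
fence [263.6, 126.2, 129.3, 29.6] both (array([ 0.7070159 , -0.00220926,  0.16072664]), np.float64(0.14122240505606565))
plate [272.0, 177.8, 194.6, 143.4] t (array([ 0.56626227, -0.02628815,  0.16315391]), np.float64(0.13314889861055795))
plate [272.0, 177.8, 194.6, 143.4] both (array([ 0.56622689, -0.0273758 ,  0.16414615]), np.float64(0.27745031528247277))
pin 0.52 [184.4, 158.2, 9.0, 10.6] [0.61348886 0.20904599]
step_clamp 0.73 [356.6, 199.6, 13.3, 16.1] [ 0.50083671 -0.26088824]
collar 0.57 [198.0, 225.3, 13.2, 10.3] [0.42980179 0.16747363]
1.0
```

View pics/crop0.png

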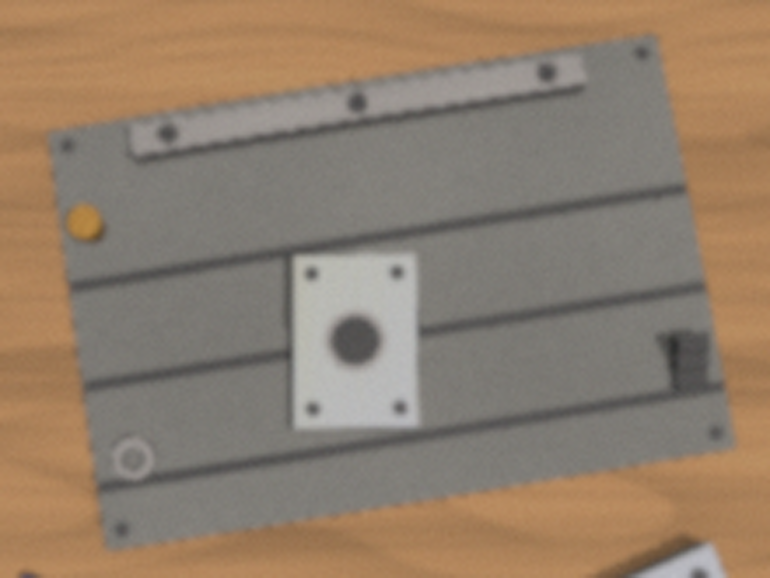

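The crop shows the right block: plain aluminium with a bore and four holes. Its long axis runs along world x, and the fence is yawed about 0.16 rad. It therefore needs about 81° clockwise, done as alternating pushes on its far-left and near-right ends. First I bring the closed fingers over to the left of the far end.

```bash
python3 -m crank '{"travel":[[3,5,0],[6,10,0],[9,15,0],[12,20,0],[15,25,0],[18,30,0],[21,35,0],[24,40,0]],"rot":[[0,0,-2],[0,0,-4],[0,0,-6],[0,0,-8],[0,0,-10],[0,0,-12],[0,0,-14],[0,0,-15.75]]}' -1 60; python3 -c "
from workcell import bot;print(bot.observe()['qpos'])"
```

```text
clock: 1.8
position: [0.3761, -0.2567, 0.3042]
tool_rot: [3.141, -0.001, -0.002]
force: [1.0, -1.5, -0.1]
grip_width: 0.0001
[ 0.57454448  0.25432395 -0.12638246  2.02289591  0.04181206  0.86600792
 -1.14740652]
```

```bash
python3 -m crank '{"travel":[[3,5,0],[6,10,0],[9,15,0],[12,20,0],[15,25,0],[18,30,0],[19,34,0],[19,34,0]],"rot":[[0,0,8],[0,0,16],[0,0,24],[0,0,32],[0,0,40],[0,0,48],[0,0,56],[0,0,64]]}'; python3 -c "
from workcell import bot;print(bot.observe()['qpos'])"
```

```text
clock: 2.6
position: [0.5661, 0.0843, 0.304]
tool_rot: [3.141, -0.001, 1.124]
force: [0.8, -0.5, -0.2]
grip_width: -0.0
[ 0.09153272  0.47110522 -0.4757668   1.72489561  0.24819151  1.00500783
 -0.92093369]
```

```bash
python3 -m crank '{"travel":[[0.6,0.1,-5],[0.6,0.1,-10],[0.6,0.1,-15],[0.6,0.1,-17],[0.6,0.1,-18.5],[0.6,0.1,-19.5],[0.6,0.1,-19.5],[0.6,0.1,-19.5]],"rot":[[0,0,8],[0,0,16],[0,0,24],[0,0,26],[0,0,26],[0,0,26],[0,0,26],[0,0,26]]}'
python3 - <<'E'
from h import *
print(bot.observe()['qpos'])
for n in('scene','wrist'):
  cv2.imwrite(f'pics/{n}1.png',cv2.cvtColor(bot.grab_frame(n),cv2.COLOR_RGB2BGR))
a=cv2.imread('pics/scene1.png')[130:280,180:380]
cv2.imwrite('pics/s1c.png',cv2.resize(a,None,fx=4,fy=4,interpolation=cv2.INTER_CUBIC))
E
```

```text
clock: 3.4
position: [0.5719, 0.0826, 0.11]
tool_rot: [3.14, -0.0, 1.57]
force: [0.3, -0.5, 0.2]
grip_width: 0.0002
[ 0.07271537  0.75308485 -0.45719666  1.83874771  0.5104342   0.66706387
 -0.68669358]
```

View pics/s1c.png

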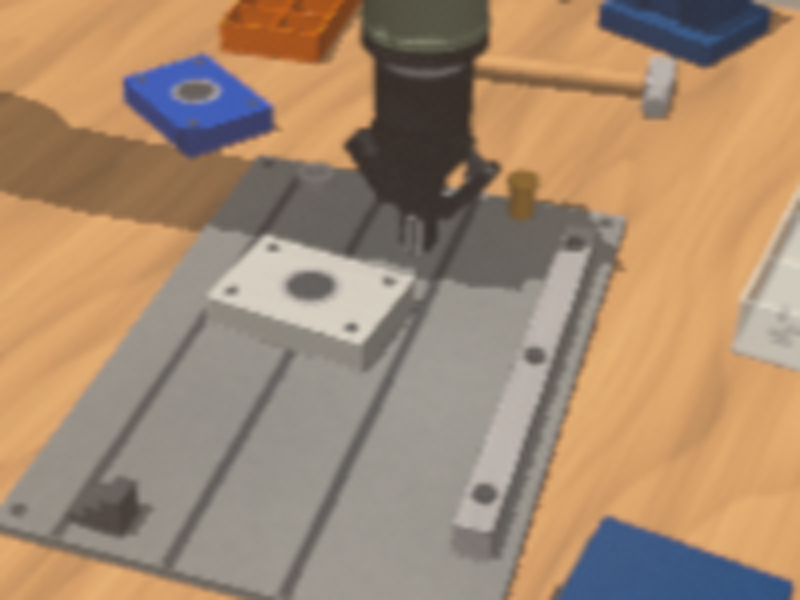

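View pics/wrist1.png

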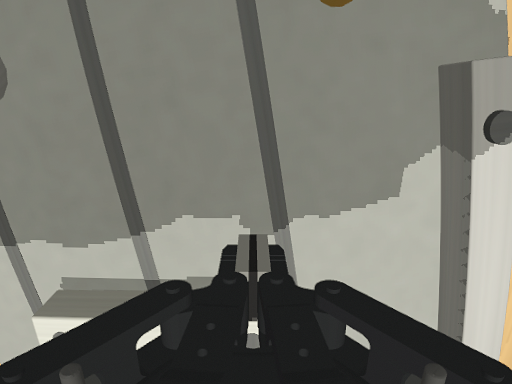

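The fingers stand just left of the block's far-left corner and clear of the pin. I lower, approach, and make push A1.

```bash
python3 -m crank '{"travel":[[0,0,-0.7],[0,0,-1.3],[0,-0.8,-1.3],[0,-1.6,-1.3],[0,-2.2,-1.3],[0,-2.2,-1.3]],"rot":[[0,0,0],[0,0,0],[0,0,0],[0,0,0],[0,0,0],[0,0,0]]}'; python3 -m crank '{"travel":[[0.2,-0.5,0],[0.4,-1.0,0],[0.65,-1.45,0],[0.9,-1.9,0],[1.05,-2.35,0],[1.2,-2.8,0],[1.35,-3.25,0],[1.5,-3.7,0]],"rot":[[0,0,-2],[0,0,-4.5],[0,0,-7],[0,0,-9.5],[0,0,-12],[0,0,-15],[0,0,-17.5],[0,0,-20]]}';python3 - <<'E'
from h import *
for n in('scene',):
  a=cv2.cvtColor(bot.grab_frame(n),cv2.COLOR_RGB2BGR)[130:280,180:380]
cv2.imwrite('pics/s2c.png',cv2.resize(a,None,fx=4,fy=4,interpolation=cv2.INTER_CUBIC))
E
```

```text
clock: 4.1
position: [0.5715, 0.0589, 0.096]
tool_rot: [3.142, 0.001, 1.569]
force: [-0.5, -0.3, 0.0]
grip_width: 0.0001
clock: 4.9
position: [0.5866, 0.0232, 0.096]
tool_rot: [3.141, -0.0, 1.218]
force: [0.5, 1.9, 2.7]
grip_width: -0.0001
```

View pics/s2c.png

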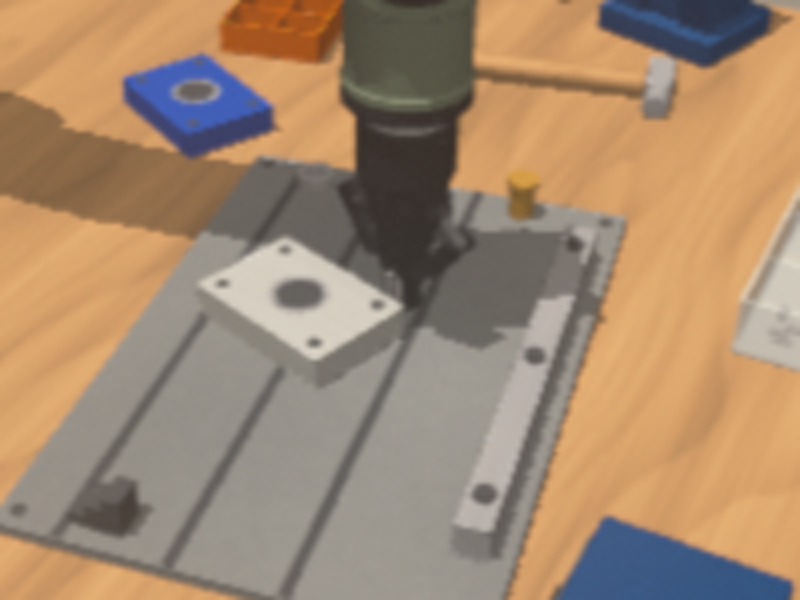

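```bash
cat >> h.py <<'E'
F=np.array([.7071,-.0021]);FA=.161
def meas(tag,a0):
    from math import pi
    res=[];V=[]
    for n in('top','scene'):
        im=bot.grab_frame(n); m=bot.camera_model(n); D=bot.silhouettes(n,'block')
        if n=='top': cv2.imwrite(f'pics/{tag}.png',cv2.resize(cv2.cvtColor(im[95:260,160:380],cv2.COLOR_RGB2BGR),None,fx=3.5,fy=3.5,interpolation=cv2.INTER_CUBIC))
        e=proj(m,[[.52 if a0[0] is None else a0[0],a0[1],.03]])[0]
        D=[d for d in D if np.hypot(*(np.array(d['box'][:2])-e))<22]
        if D: V.append((n,m,D[0]['pixels'].astype(float)))
    for nm in ('top','scene'):
        v=[(m,k) for n,m,k in V if n==nm]
        if v:
            x,f=fit(v,a0,(.095,.135,.028),.012)
            d=np.array([np.cos(FA),np.sin(FA)]);w=np.array([-d[1],d[0]]);q=x[:2]-F
            print(nm,'xy',x[:2].round(4),'yaw',x[2].round(3),'fit',round(f,3),'| fence x,y mm',(q@d*1e3).round(1),(q@w*1e3).round(1),'skew deg',round(np.degrees((x[2]-FA+pi/2)%pi-pi/2),1),'moved',(np.hypot(*(x[:2]-[.5203,-.002]))*1e3).round(1))
E
python3 -m crank '{"travel":[[1,2.5,0],[1,2.5,5],[1,2.5,9],[-3.5,0.5,10],[-8,-2.5,10],[-12,-6,10],[-14.5,-9.5,10],[-14.5,-9.5,10]],"rot":[[0,0,0],[0,0,0],[0,0,0],[0,0,0],[0,0,0],[0,0,0],[0,0,0],[0,0,0]]}'
python3 - <<'E'
from h import *
meas('m1',[.518,-.015,-1.92])
E
```

```text
clock: 5.75
position: [0.4372, -0.0768, 0.1957]
tool_rot: [-3.139, 0.004, 1.215]
force: [-0.2, 0.7, 0.7]
grip_width: -0.0002
top xy [ 0.5176 -0.0137] yaw -1.893 fit 0.469 | fence x,y mm -188.9 18.9 skew deg 62.3 moved 12.1
scene xy [ 0.5159 -0.015 ] yaw -1.894 fit 0.052 | fence x,y mm -190.8 18.0 skew deg 62.2 moved 13.7
```

View pics/m1.png

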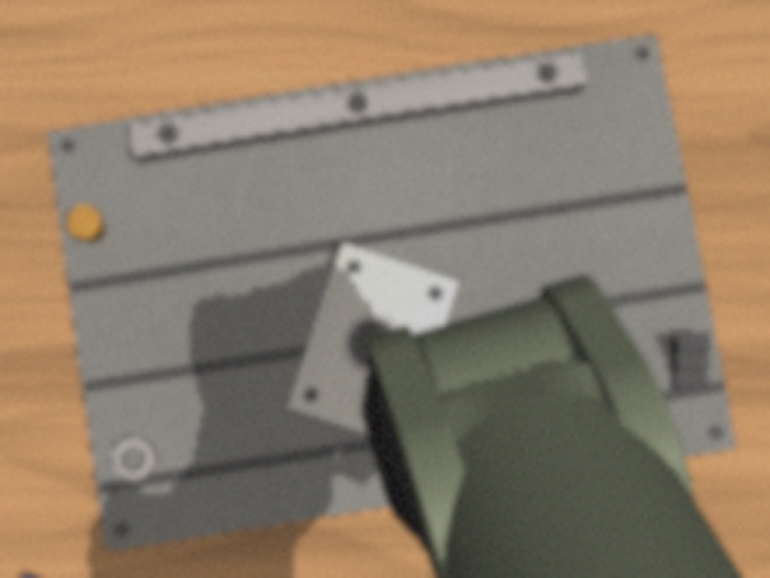

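The measurement matches the plan: 18.5° turned, 62° left, centre shift about 13 mm. Next comes push B1 on the near-right end.

```bash
python3 -m crank '{"travel":[[0.45,0.4,-4],[0.45,0.4,-7.5],[0.45,0.4,-9.9],[0.65,1.0,-9.9],[0.85,1.6,-9.9],[1.05,2.1,-9.9],[1.05,2.1,-9.9]],"rot":[[0,0,0],[0,0,0],[0,0,0],[0,0,0],[0,0,0],[0,0,0],[0,0,0]]}'; python3 -c "
from h import *
meas('m1b',[.516,-.015,-1.89])"
```

```text
clock: 6.65
position: [0.4528, -0.0496, 0.098]
tool_rot: [3.14, -0.001, 1.223]
force: [0.8, 0.6, -0.6]
grip_width: -0.0
top xy [ 0.5239 -0.0063] yaw -1.953 fit 1.266 | fence x,y mm -181.5 25.2 skew deg 58.9 moved 5.6
scene xy [ 0.522  -0.0125] yaw -1.947 fit 0.083 | fence x,y mm -184.3 19.4 skew deg 59.2 moved 10.7
```

```bash
python3 -m crank '{"travel":[[-0.1,0.45,0],[-0.2,0.9,0],[-0.3,1.35,0],[-0.35,1.8,0],[-0.4,2.3,0],[-0.4,2.8,0],[-0.4,3.3,0],[-0.35,3.8,0]],"rot":[[0,0,-2],[0,0,-4],[0,0,-7],[0,0,-9.5],[0,0,-12],[0,0,-15],[0,0,-18],[0,0,-20]]}'; python3 -c "
from h import *
meas('m2',[.524,-.005,-2.25])"
```

```text
clock: 7.65
position: [0.4481, -0.013, 0.0971]
tool_rot: [3.141, 0.001, 0.87]
force: [-2.2, -2.7, 2.0]
grip_width: -0.0002
top xy [ 0.5399 -0.0115] yaw -2.259 fit 2.976 | fence x,y mm -166.6 17.5 skew deg 41.3 moved 21.8
scene xy [ 0.526  -0.0011] yaw -2.279 fit 0.06 | fence x,y mm -178.6 30.0 skew deg 40.2 moved 5.8
```

```bash
python3 -m crank '{"travel":[[-1,-1.2,0],[-1,-1.2,4.5],[-1,-1.2,9],[3,0.5,10],[7.5,2,10],[12,3.5,10],[16,3.9,10],[17,3.9,10]],"rot":[[0,0,0],[0,0,0],[0,0,0],[0,0,0],[0,0,0],[0,0,0],[0,0,0],[0,0,0]]}'; python3 -m crank '{"travel":[[0,0,-4],[0,0,-8],[0,0,-10],[-0.4,-0.4,-10],[-0.7,-0.8,-10],[-0.9,-1.1,-10],[-0.9,-1.1,-10]],"rot":[[0,0,0],[0,0,0],[0,0,0],[0,0,0],[0,0,0],[0,0,0],[0,0,0]]}'; python3 -c "
from h import *
meas('m2b',[.526,-.001,-2.28])"
```

```text
clock: 8.65
position: [0.6209, 0.026, 0.1964]
tool_rot: [3.141, -0.001, 0.873]
force: [-1.7, -0.3, -0.4]
grip_width: -0.0001
clock: 9.35
position: [0.6096, 0.0143, 0.0984]
tool_rot: [3.14, -0.001, 0.871]
force: [0.2, 0.3, 0.5]
grip_width: -0.0002
top xy [0.524  0.0099] yaw -2.375 fit 4.479 | fence x,y mm -178.8 41.2 skew deg 34.7 moved 12.5
scene xy [ 0.5235 -0.0006] yaw -2.288 fit 0.05 | fence x,y mm -181.0 30.9 skew deg 39.7 moved 3.5
```

```bash
python3 -m crank '{"travel":[[-0.3,-0.35,0],[-0.6,-0.7,0],[-0.85,-1.3,0],[-1.1,-1.9,0],[-1.3,-2.5,0],[-1.6,-3.1,0],[-1.85,-3.7,0],[-2.1,-4.3,0]],"rot":[[0,0,0],[0,0,0],[0,0,-4],[0,0,-8],[0,0,-11.5],[0,0,-15],[0,0,-18.5],[0,0,-22]]}'; python3 -c "
from h import *
meas('m3',[.513,-.009,-2.65])"
```

```text
clock: 10.35
position: [0.5883, -0.0279, 0.097]
tool_rot: [3.142, -0.001, 0.486]
force: [1.5, 0.1, 0.3]
grip_width: -0.0003
top xy [0.5145 0.0052] yaw -2.481 fit 1.503 | fence x,y mm -189.0 38.1 skew deg 28.6 moved 9.3
scene xy [ 0.5102 -0.0107] yaw -2.64 fit 0.118 | fence x,y mm -195.7 23.1 skew deg 19.5 moved 13.3
```

```bash
python3 -m crank '{"travel":[[1.2,0.7,0],[1.2,0.7,4.5],[1.2,0.7,9],[-3,1.2,10],[-7.5,1.8,10],[-12,2.4,10],[-16,2.7,10],[-16.8,2.7,10]],"rot":[[0,0,0],[0,0,0],[0,0,0],[0,0,0],[0,0,0],[0,0,0],[0,0,0],[0,0,0]]}'; python3 -c "
from h import *
meas('m4',[.511,-.010,-2.64])"
```

```text
clock: 11.35
position: [0.4166, -0.0004, 0.197]
tool_rot: [-3.141, 0.002, 0.492]
force: [0.6, 0.2, -0.5]
grip_width: -0.0001
top xy [ 0.5129 -0.0085] yaw -2.64 fit 1.373 | fence x,y mm -192.7 24.8 skew deg 19.5 moved 9.8
scene xy [ 0.5115 -0.0107] yaw -2.657 fit 0.033 | fence x,y mm -194.4 22.9 skew deg 18.5 moved 12.4
```

View pics/m4.png

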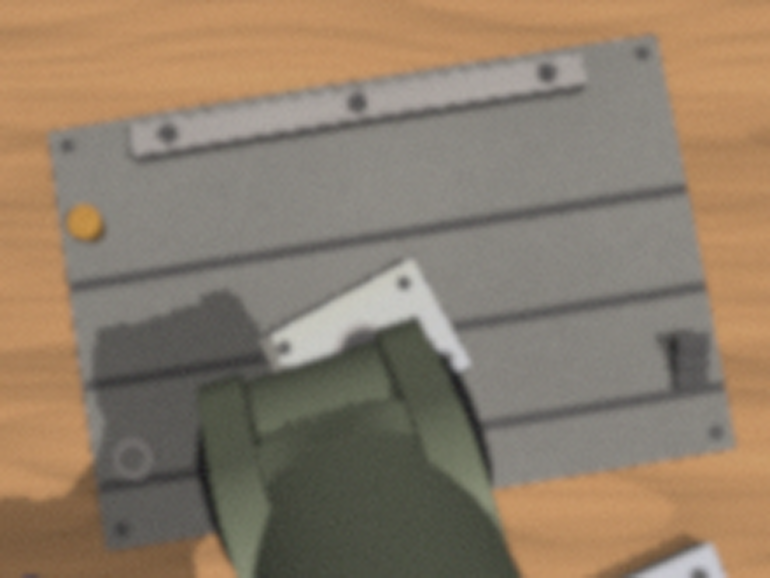

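```bash
python3 -m crank '{"travel":[[0,0,-4],[0,0,-8],[0,0,-10],[0.5,0.25,-10],[1.0,0.5,-10],[1.5,0.8,-10],[1.5,0.8,-10]],"rot":[[0,0,0],[0,0,0],[0,0,0],[0,0,0],[0,0,0],[0,0,0],[0,0,0]]}'; python3 -m crank '{"travel":[[0.4,0.3,0],[0.7,0.65,0],[1.0,1.0,0],[1.35,1.4,0],[1.65,1.75,0],[1.95,2.1,0],[2.2,2.45,0],[2.5,2.8,0]],"rot":[[0,0,-1],[0,0,-3],[0,0,-5.5],[0,0,-8],[0,0,-10.5],[0,0,-13],[0,0,-15.5],[0,0,-18]]}'; python3 -c "
from h import *
meas('m5',[.523,-.007,-2.95])"
```

```text
clock: 12.25
position: [0.4368, 0.0079, 0.0979]
tool_rot: [3.141, -0.002, 0.489]
force: [0.6, 0.1, 0.5]
grip_width: -0.0001
clock: 13.05
position: [0.4605, 0.0357, 0.0971]
tool_rot: [3.142, -0.0, 0.171]
force: [-3.3, -2.2, 2.1]
grip_width: 0.0001
top xy [ 0.5338 -0.0142] yaw -3.094 fit 1.873 | fence x,y mm -173.0 15.8 skew deg -6.5 moved 18.2
scene xy [ 0.5268 -0.0036] yaw -2.959 fit 0.047 | fence x,y mm -178.2 27.4 skew deg 1.2 moved 6.7
```

The block is within about 1° of square, still 118 mm short of flush, and its centre is 7 mm from the start. Next I back off, half-open the fingers and centre them behind the block.

```bash
python3 -m crank '{"travel":[[-1.5,-0.3,0],[-1.6,-1.5,0],[-1.5,-3,0],[-1.3,-4.3,0],[-1.2,-5.2,0],[-1.2,-5.2,-0.5],[-1.2,-5.2,-0.5]],"rot":[[0,0,0],[0,0,0],[0,0,-0.5],[0,0,-0.5],[0,0,-0.5],[0,0,-0.5],[0,0,-0.5]]}' 0
python3 - <<'E'
from h import *
meas('m6',[.526,-.004,-2.96])
a=cv2.cvtColor(bot.grab_frame('scene'),cv2.COLOR_RGB2BGR)[130:280,180:380]
cv2.imwrite('pics/s6c.png',cv2.resize(a,None,fx=4,fy=4,interpolation=cv2.INTER_CUBIC))
E
```

```text
clock: 13.95
position: [0.4483, -0.0165, 0.0914]
tool_rot: [-3.141, 0.0, 0.165]
force: [-0.9, 0.2, 0.1]
grip_width: 0.0424
top xy [ 0.5416 -0.0039] yaw -2.771 fit 1.848 | fence x,y mm -163.6 24.7 skew deg 12.0 moved 21.4
scene xy [ 0.5269 -0.0034] yaw -2.977 fit 0.03 | fence x,y mm -178.1 27.6 skew deg 0.2 moved 6.7
```

View pics/s6c.png

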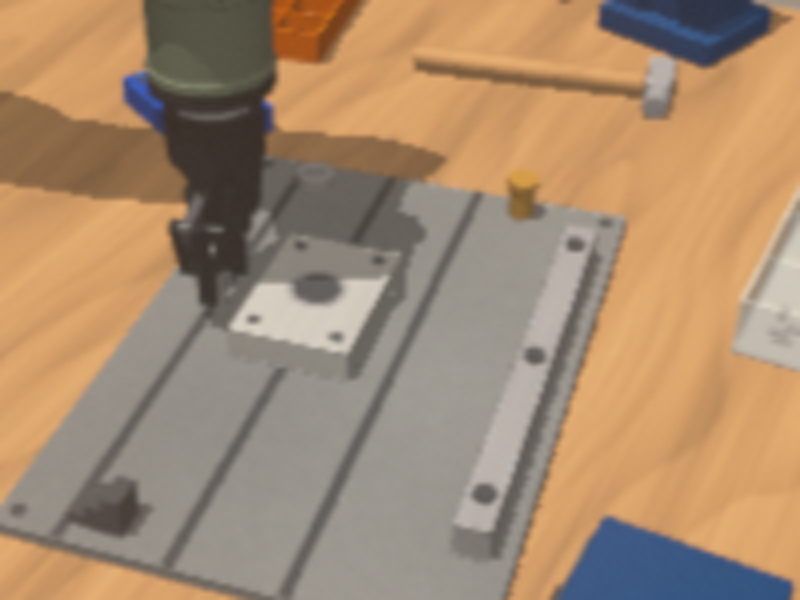

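The half-open fingers stand behind the block's near long side and the block looks parallel to the fence. I push straight along the fence normal.

```bash
python3 -m crank '{"travel":[[0.8,0.13,0],[1.6,0.26,0],[2.2,0.36,0],[3.0,0.49,0],[3.9,0.63,0],[4.8,0.78,0],[5.7,0.93,0],[6.6,1.07,0]],"rot":[[0,0,0],[0,0,0],[0,0,0],[0,0,0],[0,0,0],[0,0,0],[0,0,0],[0,0,0]]}'; python3 -c "
from h import *
meas('m7',[.572,.004,-2.98])"
```

```text
clock: 15.0
position: [0.5142, -0.0059, 0.0917]
tool_rot: [3.142, 0.002, 0.166]
force: [-6.0, -1.1, 4.9]
grip_width: 0.0427
scene xy [0.5734 0.0033] yaw -2.987 fit 0.038 | fence x,y mm -131.1 26.8 skew deg -0.4 moved 53.4
```

```bash
python3 -m crank '{"travel":[[0.8,0.13,0],[1.7,0.28,0],[2.6,0.42,0],[3.5,0.57,0],[4.4,0.71,0],[5.2,0.84,0],[5.8,0.94,0],[6.2,1.0,0]],"rot":[[0,0,0],[0,0,0],[0,0,0],[0,0,0],[0,0,0],[0,0,0],[0,0,0],[0,0,0]]}'; python3 -c "
from h import *
meas('m8',[.636,.014,-2.98])"
```

```text
clock: 16.0
position: [0.5768, 0.0042, 0.0919]
tool_rot: [-3.142, 0.0, 0.166]
force: [-3.9, -1.1, 1.0]
grip_width: 0.0429
scene xy [0.6346 0.0165] yaw -2.954 fit 0.069 | fence x,y mm -68.6 29.9 skew deg 1.5 moved 115.8
```

```bash
python3 -m crank '{"travel":[[0.2,0.03,0],[0.4,0.06,0],[0.6,0.1,0],[0.7,0.11,0],[0.7,0.11,0]],"rot":[[0,0,0],[0,0,0],[0,0,0],[0,0,0],[0,0,0]]}'; python3 -m crank '{"travel":[[0.1,0.02,0],[0.15,0.02,0],[0.15,0.02,0]],"rot":[[0,0,0],[0,0,0],[0,0,0]]}';  python3 -c "
from h import *
meas('m9',[.642,.015,-2.98])"
```

```text
clock: 16.7
position: [0.583, 0.0051, 0.0919]
tool_rot: [3.142, 0.001, 0.166]
force: [-3.8, -1.3, 2.9]
grip_width: 0.0431
clock: 17.0
position: [0.5845, 0.0053, 0.0919]
tool_rot: [3.142, 0.001, 0.166]
force: [-5.3, -1.1, 3.0]
grip_width: 0.0428
scene xy [0.64   0.0146] yaw -2.931 fit 0.097 | fence x,y mm -63.6 27.3 skew deg 2.8 moved 120.8
```

Contact force is still only friction, so I continue in small steps until it rises.

```bash
python3 -m crank '{"travel":[[0.1,0.02,0],[0.2,0.03,0],[0.2,0.03,0]],"rot":[[0,0,0],[0,0,0],[0,0,0]]}'; python3 -m crank '{"travel":[[0.1,0.02,0],[0.2,0.03,0],[0.2,0.03,0]],"rot":[[0,0,0],[0,0,0],[0,0,0]]}'
```

```text
clock: 17.5
position: [0.5852, 0.0054, 0.0916]
tool_rot: [3.142, 0.004, 0.165]
force: [-13.4, -0.7, 9.8]
grip_width: 0.0428
clock: 17.8
position: [0.5855, 0.0054, 0.0914]
tool_rot: [3.141, 0.008, 0.165]
force: [-24.9, -1.6, 16.6]
grip_width: 0.043
```

The force has risen to 25 N and the tool has stopped, so the block is against the fence. I retreat and check with an unobstructed view.

```bash
python3 -m crank '{"travel":[[-0.5,-0.08,0],[-2,-0.3,0],[-4,-0.6,0],[-5,-0.8,5],[-7,-3,10],[-9,-8,13],[-11,-13,15],[-13,-18,16]],"rot":[[0,0,0],[0,0,0],[0,0,0],[0,0,0],[0,0,0],[0,0,0],[0,0,0],[0,0,0]]}'; python3 -m crank '{"travel":[[-2,-5,0],[-4,-10,0],[-6,-15,0],[-8,-20,0],[-10,-25,0],[-10,-27,0],[-10,-27,0],[-10,-27,0]],"rot":[[0,0,0],[0,0,0],[0,0,0],[0,0,0],[0,0,0],[0,0,0],[0,0,0],[0,0,0]]}'
python3 - <<'E'
from h import *
meas('m10',[.645,.016,-2.98])
for n in('top','scene'):
  bot.grab_frame(n);m=bot.camera_model(n)
  d=bot.silhouettes(n,'fence')[0]
  x,f=fit([(m,d['pixels'].astype(float))],[.707,-.002,.16],(.025,.36,.028),.012);print(n,'fence',x,f)
E
```

```text
clock: 18.6
position: [0.4699, -0.1475, 0.246]
tool_rot: [3.14, -0.003, 0.167]
force: [0.2, -0.6, -0.8]
grip_width: 0.0431
clock: 19.4
position: [0.3698, -0.4168, 0.244]
tool_rot: [3.141, -0.0, 0.164]
force: [-0.0, 0.8, -0.6]
grip_width: 0.0426
top xy [0.643  0.0158] yaw -2.978 fit 0.026 | fence x,y mm -60.4 27.9 skew deg 0.1 moved 124.0
scene xy [0.6402 0.0137] yaw -2.954 fit 0.093 | fence x,y mm -63.5 26.3 skew deg 1.5 moved 120.9
top fence [ 0.70752468 -0.00130603  0.16048502] 0.2792400111763062Traceback (most recent call last):
  File "<stdin>", line 5, in <module>
IndexError: list index out of range
```

View pics/m10.png

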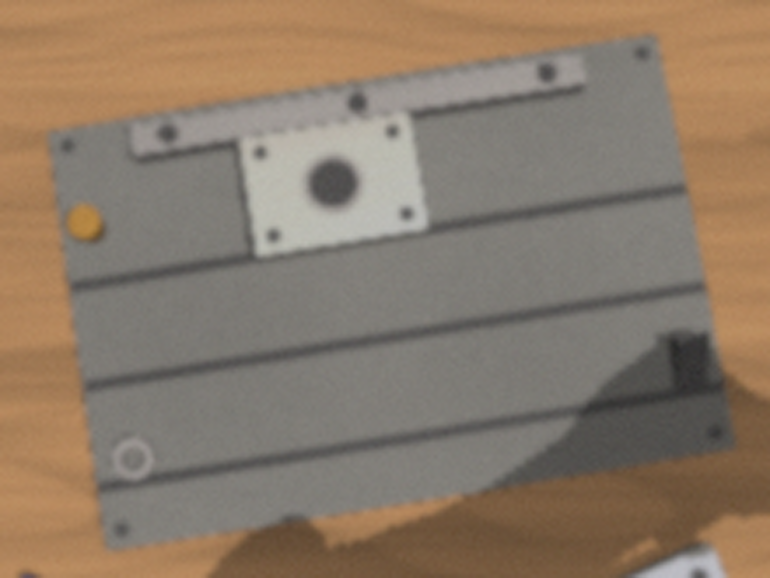

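The top view shows the block's long side against the bar with no visible gap (edge from about (240,138) to (410,112) in the crop). The pin, collar and clamp sit where they were.

```bash
python3 -c "
from workcell import bot
bot.job_done();print(bot.observe()['clock'])"
```

```text
the job is handed in; nothing more can be done
the job is handed in; nothing more can be done
```

The block now lies with a long side against the fence, and the job is handed in. `job_done` gives no verdict, so that rests on my own checks.

**What I did:** I turned the block about 81° clockwise with four corner pushes, using the closed fingers on opposite ends in turn. Its centre stayed within about 14 mm of the start in the fits where it was in clear view. It was square to within about 1° while still 118 mm short of flush. I then pushed it straight in with the half-open fingers until the force rose to 25 N and the tool stopped. After that I backed the arm well clear, at about 19.4 s on the clock.

**Last checks:**

| Check | Skew from fence | Block x in fence frame (target -60 mm) | Block y in fence frame |
|---|---|---|---|
| Top camera, clear view | 0.1° | -60.4 mm | +28 mm |
| Scene camera, poorer fit | 1.5° | -63.5 mm | +26 mm |

- **Disagreement:** the scene camera's distance is right at the limit (-63.5 mm). I trusted the top camera because its fit was much closer and the force had risen against the fence.
- **Failed check:** re-finding the fence failed in the scene picture. In the top picture it fitted poorly but came out within 1 mm of the earlier position.
- **Bystanders:** the pin, collar and step clamp look unmoved in the final top view. I did not check the hammer, screwdriver and wrench again at the end, but the tool never worked near them.

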